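# Load a test panel into the spray-bench holder

### The arm

A 6-joint arm with a two-finger parallel gripper is mounted at the origin on the work surface. World frame = base frame: x ahead of the robot, y to its left, z up, the work surface at z = 0. Lengths are in m, angles in rad, forces in N, time in s.
With the tool pointing down it reaches from about 0.35 to 0.85 m from the base axis. Payload 8.1 kg.
Tool frame: the origin (TCP) lies at the very end of the fingers, on their centre line; the grasp point (between the pads) lies 19 mm behind it; z points along the fingers, y is the direction in which the jaws open and shut (so a half turn about z gives the same grasp; the last joint's range is limited). The gripper opens to 85 mm and grips with 20 to 120 N. Pads are 22 mm wide; open, the fingers measure 114 mm over their backs; the gripper's body (76 mm by 85 mm) begins 54 mm behind the grasp point. The pads swing forward as they close: fully open they stand 13 mm farther back than shut.
Start: joints at [-1.271, 0.13, 1.488, -0, 1.523, -0.085], TCP at [0.225, -0.556, 0.231] pointing down, gripper open.
Joint ranges: [-2.96, 2.96], [-0.89, 2.26], [0.02, 2.5], [-1.34, 4.48], [0, 2.73], [-2.66, 2.66]. Speed limits (rad/s): [2.39, 2.39, 2.79, 3.14, 3.14, 3.14].

### API

Orientations are given as a unit quaternion [w, x, y, z].
In Python, from bench import status, imaging, ticket gives the robot as it stands. The module is installed in compiled form; this text tells all that it offers.
- The arm moves only by the tool send_rows, never from a script. Its argument "steps" is text: rows parted by semicolons, each of 4 numbers parted by spaces: the shift along the tool's x, y, z in cm, then the turn about the tool's z in degrees. In form: tx ty tz twist; .... A call has 1 to 20 rows; each row shifts and turns the pose as measured when the row begins, along the tool's axes as they then stand; what a row does not reach is not made up. A row lasts 1/10 s, in which the tool goes at most 50 mm and 8.59 degrees, less where a joint would pass 70% of its speed; a pose out of reach is approached as far as the arm can. A call is refused whole if a number of a shift passes 5 or a number of a turn 8.59, either way. A call with a gripper value outside its range is refused whole. "hand" is the opening, from -1 (shut) to 1 (fully open), set as the call begins (left out, the last holds). The fingers move at their own pace and stop on an object; the grip force is fixed at half the most. Time passes only in rows, so rows that do not move let the fingers close. It gives the time, the measured TCP pose, the force and the opening at its end, in the units of the state.
- status.read_state(): the state, without advancing time (a new reading comes with each control period).
- imaging.snapshot(name): name is "scene" or "top" or "wrist"; returns (picture, depth): 480x640x3 uint8, red, green, blue; 480x640 float32, m along the optical axis (not along the pixel's ray), 0 where there is no reading.
- imaging.camera_model(name): a dict with "fx", "fy", "cx", "cy" (pixels), "extrinsics" (4x4, takes a point from world to camera coordinates); the wrist camera has in their place "T_tool_cam" (4x4, takes a point from camera to tool coordinates, whose origin is the TCP and whose axes are the flange's). Camera axes: x right, y down, z forward; pixel columns grow to the right and rows downward; lengths in m; the calibration is good to about 2 mm. The wrist camera is an equidistant fisheye: a pixel r from the principal point sees the ray r / f radians off the axis. A picture is of the moment at which its call begins: read the wrist's pose just before it. camera_model takes no time and is no camera call.
- ticket.close_job(): hands the job in, once; it reports no verdict.
The state is a dict: "clock": time; "joint_positions": joint angles; "dq": joint speeds; "joint_torque": joint torques, N m; "ee_pos": TCP position; "tcp_rot": TCP orientation; "contact_force": force on the tool from outside, world axes, zero at the start; "moment": the same for the moment, N m; "gripper_width": opening from 0.0 (shut) to 1.0 (fully open).
Only numpy, scipy, OpenCV 4.12 (cv2) and the standard library are available. Lean on these libraries where they do the work, as an engineer would, in place of code of your own. Each camera call takes 0.05 s, during which the arm holds its last target. There are 200 camera calls.

### The job

Load the grey test panel into the panel holder: bring it to the holder's open end, slide it in under the two side lips until it is fully home against the red end stop, then slide the yellow keeper fully across the open end to lock it in. Leave the green panel where it lies and do not knock over the paint can or the mixing cup.

Things in the scene. Friction and masses are not known exactly. Their poses are not given: they have to be found in the camera images.
- holder: Fixed low track for one panel; its floor is the table. Origin: table level, middle of the open end (mouth); +x into the track, z up. Clear width 68 mm, walls 12 mm thick, 19 mm high; each wall's lip overhangs 8 mm, underside 16 mm up, leaving a 52 mm gap. At x = 0 to 20 mm there are no lips; yellow lead-in walls flare to 86 mm at the mouth. Red stop face at x = 142 mm.
- home (a point): Point on the table where the centre of the panel's underside is when fully home (holder x = 72 mm, y = 0); axes as the holder's. The panel's tail is then 2 mm inside the mouth.
- grey_panel: The panel to load: plywood board with light grey top face, 140 mm long (x), 66 mm wide (y), 12 mm thick, 0.1 to 0.2 kg, loose, flat on the table. Origin at the centre of its underside. Its ends are alike: either may go in first. It can be gripped across its width by the edges, or pushed. Which of the two panels lies in which place varies.
- green_panel: The same board with a dark green face, lying flat nearby, to be left alone. Origin at the centre of its underside, x along its length.
- keeper (a joint): Keeper, m: 0 = parked beside the mouth, 0.064 = fully across it, at its end. Starts at 0 to 0.010, slides along holder +y with 1 to 2 N, stays where left. Yellow bar 60 mm long (holder y), 12 mm thick, 15 mm high, at holder x = -14 to -2 mm; at 0 it spans y = -112 to -52 mm between two fixed strips 8 mm high (x = -19 to 3 mm). A panel sticking out over 2 mm blocks it.
- keeper_knob (a point): On the axis of the keeper's black upright knob (14 mm diameter, from 15 to 45 mm above the table), 30 mm above the table; holder x = -8 mm, y = -104 mm + joint value. The bar's outer end is 8 mm behind the axis.
- paint_can: Closed paint can, 90 mm diameter, 120 mm high, standing beyond the closed end of the holder. Origin at the centre of its base, z up.
- mixing_cup: White open cup, 80 mm across the rim, 100 mm high, standing to the right, nearer the robot. Origin at the centre of its base, z up.
Things that resemble listed ones, but are neither listed nor needed, are in the scene too. Leave any turquoise look-alike of the holder alone.

How it is judged:
By the outcome, as a careful person would: the job done as asked, in the order asked, and still so for the second after the job is handed in, with the robot touching nothing.
It also fails if it takes over 58 s, if anything falls off the work surface, if the arm or the gripper's body presses on something with over 40 N, if the wrist force passes 120 N, or if a joint passes its speed limit or range.

## Working session

There is one attempt and no reset: what is moved stays moved. The work goes in short steps, Python scripts to look and compute and a tool call to move; the robot and the scene stay as the last step left them, time stands still between calls to the robot, and variables do not carry over. Pictures are saved under pics/ and viewed, about 8 in all and at most 12, crops included, and the job is handed in when it is done.

Besides the shell and the picture viewer there is one more tool, called after "Request:" by a JSON object that holds its "name" and its "arguments", one argument or row to a line. send_rows: Moves the arm, as the interface text tells. Its arguments: {"type":"object","properties":{"steps":{"type":"string"},"hand":{"type":"number"}},"required":["steps"]}

```bash
mkdir -p pics
cat > h.py <<'E'
import numpy as np, cv2
from bench import status, imaging, ticket
def snap(n,f):
    p,d=imaging.snapshot(n); np.savez(f'pics/{f}.npz',p=p,d=d); cv2.imwrite(f'pics/{f}.png',p[:,:,::-1]); return p,d
def w(n,d,u,v,z=None):
    m=imaging.camera_model(n); T=np.linalg.inv(m['extrinsics']); r=np.array([(u-m['cx'])/m['fx'],(v-m['cy'])/m['fy'],1])
    if z is None: c=r*np.median([x for x in d[v-1:v+2,u-1:u+2].ravel() if x>0] or [0]); return T[:3,:3]@c+T[:3,3]
    a=T[:3,:3]@r; return T[:3,3]+a*(z-T[2,3])/a[2]
E
python3 - <<'E'
from h import *
p,d=snap('top','top1'); p,d=snap('scene','scene1')
print(status.read_state()); print(imaging.camera_model('top')); print(imaging.camera_model('wrist'))
E
```

```text
{'clock': 0.1, 'joint_positions': array([-1.27140051e+00,  1.31093703e-01,  1.48917117e+00, -2.70275248e-05,
        1.52299469e+00, -8.53987408e-02]), 'dq': array([ 0.00145287, -0.00073075, -0.00261031, -0.0004609 ,  0.00025765,
       -0.00020648]), 'joint_torque': array([ 1.19263754e-03, -5.70954180e+01, -5.01939833e+01, -2.05920769e-04,
        8.14680388e-03, -2.51801788e-05]), 'ee_pos': array([ 0.22508743, -0.55564721,  0.23034408]), 'tcp_rot': array([-8.27245194e-04,  9.81548200e-01,  1.91213066e-01, -1.02428789e-04]), 'contact_force': array([-0.92559918,  0.80171512,  0.19357522]), 'moment': array([0.03925946, 0.04539412, 0.03500207]), 'gripper_width': 1.0018917005378882}
{'fx': 483.55869237782116, 'fy': 483.55869237782116, 'cx': 322.55562169619327, 'cy': 236.18620789106927, 'extrinsics': array([[-1.57905235e-02, -9.99875011e-01,  7.89105274e-04,
        -3.34616497e-05],
       [-9.89364032e-01,  1.55103853e-02, -1.44631393e-01,
         4.72431814e-01],
       [ 1.44601076e-01, -3.06451779e-03, -9.89485289e-01,
         1.00374796e+00],
       [ 0.00000000e+00,  0.00000000e+00,  0.00000000e+00,
         1.00000000e+00]])}
{'fx': 371.64829954431775, 'fy': 371.64829954431775, 'cx': 319.7159763556112, 'cy': 246.3907949436606, 'T_tool_cam': array([[ 6.86146435e-04, -9.45762282e-01, -3.24858794e-01,
         8.41633721e-02],
       [ 9.99999656e-01,  8.00167095e-04, -2.17391863e-04,
         2.55199205e-04],
       [ 4.65542341e-04, -3.24858533e-01,  9.45762505e-01,
        -1.42843546e-01],
       [ 0.00000000e+00,  0.00000000e+00,  0.00000000e+00,
         1.00000000e+00]])}
```

View pics/top1.png

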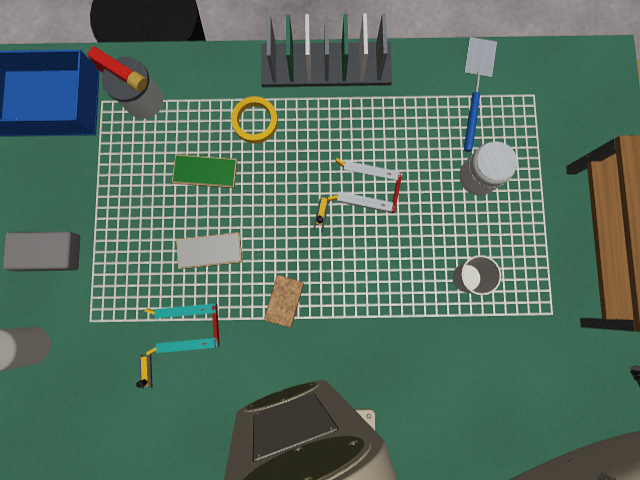

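View pics/scene1.png

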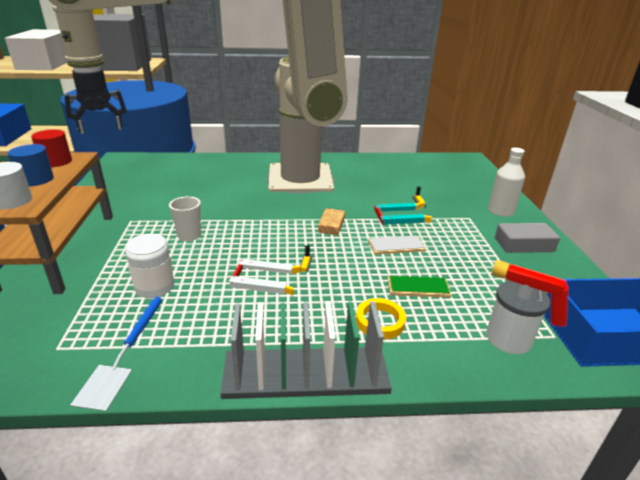

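Top view: grey panel near (209,250), green near (205,170), holder mouth around (330,178) opening left, red stop at (397,192), keeper knob near (320,220). I'll enlarge it for exact corners.

Run:
```python
from h import *
p=np.load('pics/top1.npz')['p'][:,:,::-1]
a=cv2.resize(p[145:230,310:410],None,fx=6,fy=6,interpolation=cv2.INTER_CUBIC)
b=cv2.resize(p[225:275,170:250],None,fx=5,fy=5,interpolation=cv2.INTER_CUBIC)
o=np.zeros((510,600,3),np.uint8);o[:,:]=a; cv2.imwrite('pics/c1.png',o)
g=p.astype(int); 
hsv=cv2.cvtColor(p,cv2.COLOR_BGR2HSV)
m=((hsv[...,1]<40)&(hsv[...,2]>110)).astype(np.uint8)[225:275,165:255]
m=cv2.morphologyEx(m,cv2.MORPH_OPEN,np.ones((7,7)))
c=max(cv2.findContours(m,0,2)[0],key=cv2.contourArea); r=cv2.minAreaRect(c)
bx=cv2.boxPoints(r)+[165,225];print(bx)
P=np.array([w('top',None,*q,z=.012)[:2] for q in bx]);print(P,P.mean(0),[np.linalg.norm(P[i]-P[i-1]) for i in range(4)])
```

```text
[[175.98356342 239.84383869]
 [237.40822601 233.37807941]
 [240.24658203 260.34246445]
 [178.8219223  266.80822372]]
[[0.4725748  0.3136229 ]
 [0.4847966  0.1792445 ]
 [0.42530011 0.17249197]
 [0.4132981  0.30579976]] [0.4489924  0.24278978] [np.float64(0.059790714666385095), np.float64(0.1349330415651136), np.float64(0.0598784514043104), np.float64(0.13384698152485547)]
```

View pics/c1.png

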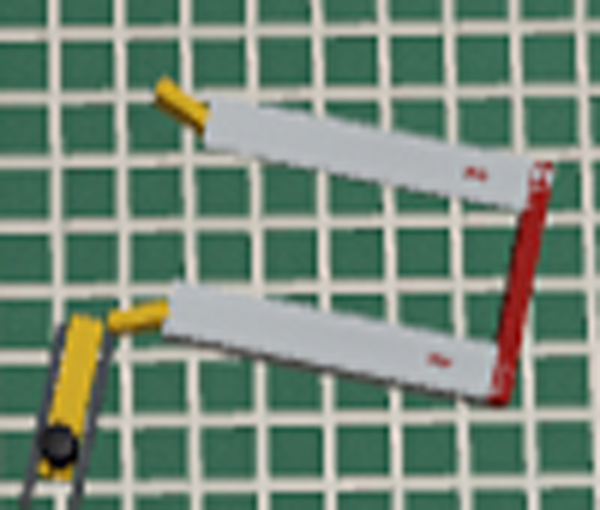

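Crop: lip inner edges run (205,145)–(522,208) and (175,283)–(500,345); outer corners at (212,98) and (167,335), red stop face about x=497–525, knob top at (60,443).

Run:
```python
from h import *
f=lambda x,y,z:w('top',None,x/6+310-.4,y/6+145-.4,z=z)[:2]
img=[(205,145),(522,208),(175,283),(500,345),(212,98),(167,335),(490,400)]
H=np.array([(.020,.026),(.142,.026),(.020,-.026),(.142,-.026),(.020,.046),(.020,-.046),(.142,-.046)])
W=np.array([f(x,y,.019) for x,y in img])
a,b=H-H.mean(0),W-W.mean(0)
th=np.arctan2((a[:,0]*b[:,1]-a[:,1]*b[:,0]).sum(),(a*b).sum())
R=np.array([[np.cos(th),-np.sin(th)],[np.sin(th),np.cos(th)]]);t=W.mean(0)-R@H.mean(0)
print('yaw',np.degrees(th),'mouth',t); print((W-(H@R.T+t))*1000)
k=f(60,443,.045); print('knob',k,'in holder',R.T@(k-t))
P=np.array([[0.4725748,0.3136229],[0.4847966,0.1792445],[0.42530011,0.17249197],[0.4132981,0.30579976]])
d=(P[1]+P[2]-P[0]-P[3]);print('panel yaw',np.degrees(np.arctan2(d[1],d[0])),P.mean(0))
for hx in(-.1,-.08,.072):print(hx,R@[hx,0]+t)
q=status.read_state()['tcp_rot']; from scipy.spatial.transform import Rotation as Ro
print(Ro.from_quat(np.r_[q[1:],q[0]]).as_matrix())
```

```text
yaw -102.18235661326423 mouth [ 0.60321985 -0.03074907]
[[ 0.99462498 -1.29457925]
 [ 0.90381328  1.35405493]
 [-0.39746679 -0.06601865]
 [ 0.18500339  0.415339  ]
 [-0.58112795 -0.07395952]
 [-0.3536639  -0.94622693]
 [-0.75118302  0.61139041]]
knob [ 0.50923223 -0.00172612] in holder [-0.00853575 -0.09799563]
panel yaw -84.82919906885911 [0.4489924  0.24278978]
-0.1 [0.62432223 0.06699902]
-0.08 [0.62010175 0.04744941]
0.072 [ 0.58802614 -0.10112769]
[[ 9.26875106e-01  3.75369512e-01 -5.17437766e-04]
 [ 3.75369851e-01 -9.26873758e-01  1.58479062e-03]
 [ 1.15282593e-04 -1.66313351e-03 -9.99998610e-01]]
```

Request:
{"name": "send_rows", "arguments": {
  "steps": "4.5 0 0 0;4.5 0 0 0;4.5 0 0 0;4.5 0 0 0;4.5 0 0 0;1.5 -4.2 0 0;1.5 -4.2 0 0;1.5 -4.2 0 0;1.5 -4.2 0 0;1.5 -4.2 0 0;1.5 -4.2 0 0;1.5 -4.2 0 0;1.5 -4.2 0 0;1.5 -4.2 0 0;1.5 -4.2 0 0;1.5 -4.2 0 0;1.5 -4.2 0 0",
  "hand": 1
}}

```text
clock: 1.8
ee_pos: [0.4143, 0.0849, 0.2215]
tcp_rot: [-0.011, 0.983, 0.186, -0.007]
contact_force: [0.9, 0.5, 0.0]
gripper_width: 0.997
```

Request:
{"name": "send_rows", "arguments": {
  "steps": "0 0 0 -8.5;0 0 0 -8.5;0 0 0 -8.5;0 0 0 -8.5;0 0 0 -8.5;0 0 0 -8.5;0 0 0 -8.5;0 0 0 -8.5;0 0 0 -5;0 0 0 0"
}}

```text
clock: 2.8
ee_pos: [0.4098, 0.0929, 0.2177]
tcp_rot: [-0.015, 0.67, 0.742, -0.001]
contact_force: [0.0, 0.0, 0.6]
gripper_width: 0.996
```

```bash
cat >> h.py <<'E'
from scipy.spatial.transform import Rotation as Ro
TH=np.radians(-102.18); RH=np.array([[np.cos(TH),-np.sin(TH)],[np.sin(TH),np.cos(TH)]]); TM=np.array([.60322,-.03075])
def st(): 
    s=status.read_state(); q=s['tcp_rot']; return s,Ro.from_quat(np.r_[q[1:],q[0]]).as_matrix()
def go(x,y,yaw,z):
    s,R=st(); p=s['ee_pos']; c=np.degrees(np.arctan2(R[1,0],R[0,0])); d=R.T@(np.array([x,y,z])-p)*100
    print('t',round(s['clock'],2),'p',p.round(4),'yaw',c.round(2),'F',s['contact_force'].round(1),'w',round(s['gripper_width'],3))
    print('holder',(RH.T@(p[:2]-TM)*1000).round(1),'yawerr',round(c-77.82,2),'tilt',R[:2,2].round(4))
    print('shift cm',d.round(2),'twist',round(c-yaw,2))
E
python3 -c "
from h import *
go(.4445,.2926,95.2,.1)"
```

```text
t 2.8 p [0.4098 0.0929 0.2177] yaw 95.83 F [0.  0.  0.6] w 0.996
holder [ -80.1 -215.2] yawerr 18.01 tilt [-0.0241  0.0193]
shift cm [19.25  5.75 12.07] twist 0.63
```

Request:
{"name": "send_rows", "arguments": {
  "steps": "1.6 0.48 0.9 0;1.6 0.48 0.9 0;1.6 0.48 0.9 0;1.6 0.48 0.9 0;1.6 0.48 0.9 0;1.6 0.48 0.9 0;1.6 0.48 0.9 0;1.6 0.48 0.9 0;1.6 0.48 0.9 0;1.6 0.48 0.9 0;1.6 0.48 0.9 0;1.6 0.48 0.9 -0.6;0 0 0 0"
}}

```text
clock: 4.1
ee_pos: [0.4479, 0.2974, 0.105]
tcp_rot: [-0.016, 0.682, 0.731, -0.004]
contact_force: [-0.7, -0.0, -0.3]
gripper_width: 1.0
```

Run:
```python
from h import *
go(.4445,.2926,95.2,.0)
snap('wrist','w1')
```

```text
t 4.1 p [0.4479 0.2974 0.105 ] yaw 93.92 F [-0.7 -0.  -0.3] w 1.0
holder [-288.  -221.1] yawerr 16.1 tilt [-0.028   0.0164]
shift cm [-0.65 -0.09 10.5 ] twist -1.28
```

View pics/w1.png

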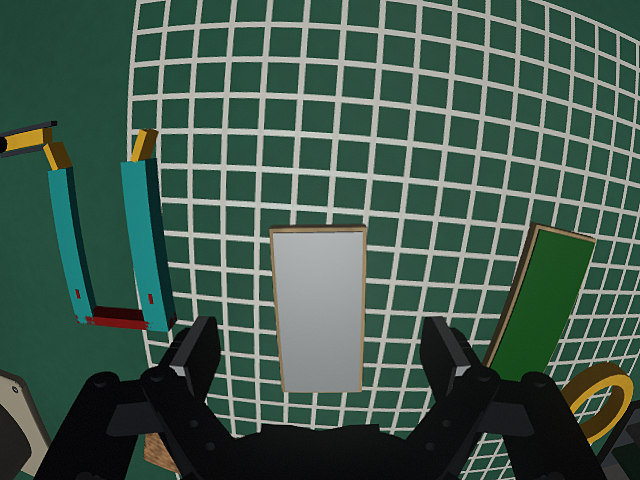

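Wrist view: grey panel between the fingers, top-face corners about (270,231), (367,230), (362,391), (283,391).

```bash
cat >> h.py <<'E'
def ww(u,v,z,p=None,R=None):
    if p is None: s,R=st(); p=s['ee_pos']
    m=imaging.camera_model('wrist'); x=np.array([u-m['cx'],v-m['cy']]); r=np.hypot(*x); a=r/m['fx']
    ray=np.r_[x/max(r,1e-9)*np.sin(a),np.cos(a)]; T=m['T_tool_cam']; o=p+R@T[:3,3]; g=R@T[:3,:3]@ray
    return o+g*(z-o[2])/g[2]
E
python3 - <<'E'
from h import *
P=np.array([ww(u,v,.012)[:2] for u,v in [(270,231.5),(366,231),(362,391),(283,391)]]);print(P.round(4))
c=P.mean(0);d=P[2]+P[3]-P[0]-P[1];th=np.arctan2(d[1],d[0]);print(c,np.degrees(th),[np.linalg.norm(P[i]-P[i-1]) for i in range(4)])
g=c-.05*np.array([np.cos(th),np.sin(th)]);print(g)
go(g[0],g[1],np.degrees(th)+180,.02)
E
```

```text
[[0.4117 0.3086]
 [0.4757 0.3138]
 [0.4888 0.1795]
 [0.4243 0.1737]]
[0.45011672 0.24389291] -84.55475065815743 [np.float64(0.13548094663303997), np.float64(0.0641593703960954), np.float64(0.13496970173039505), np.float64(0.06480984853240684)]
[0.44537199 0.29366727]
t 4.15 p [0.448  0.2966 0.1055] yaw 93.91 F [ 0.1 -0.7 -0.3] w 1.001
holder [-287.3 -220.8] yawerr 16.09 tilt [-0.0277  0.0161]
shift cm [-0.43 -0.05  8.55] twist -1.54
```

Request:
{"name": "send_rows", "arguments": {
  "steps": "-0.1 0 1.4 -1.5;-0.1 0 1.4 0;-0.1 0 1.4 0;-0.1 0 1.4 0;-0.05 0 1.4 0;0 0 0.8 0;0 0 0.4 0;0 0 0 0"
}}

```text
clock: 4.95
ee_pos: [0.4448, 0.2898, 0.0154]
tcp_rot: [-0.016, 0.674, 0.738, -0.005]
contact_force: [0.6, 0.3, 0.2]
gripper_width: 1.002
```

```bash
python3 -c "
from h import *
go(.4454,.2937,95.45,-.004)"
```

```text
t 4.95 p [0.4448 0.2898 0.0154] yaw 95.19 F [0.6 0.3 0.2] w 1.002
holder [-279.9 -222.5] yawerr 17.37 tilt [-0.0297  0.0143]
shift cm [0.35 0.15 1.95] twist -0.26
```

Request:
{"name": "send_rows", "arguments": {
  "steps": "0.2 0.1 0.5 -0.2;0.1 0.05 0.5 0;0 0 0.4 0;0 0 0.3 0;0 0 0 0"
}}

```text
clock: 5.45
ee_pos: [0.4472, 0.2946, -0.0012]
tcp_rot: [-0.015, 0.673, 0.74, -0.003]
contact_force: [-0.2, -0.2, -0.8]
gripper_width: 1.002
```

Request:
{"name": "send_rows", "arguments": {
  "steps": "0 0 0 0;0 0 0 0;0 0 0 0;0 0 0 0;0 0 0 0",
  "hand": 0.3
}}

```text
clock: 5.95
ee_pos: [0.448, 0.295, 0.0003]
tcp_rot: [-0.015, 0.673, 0.74, -0.002]
contact_force: [-0.3, -1.2, -0.9]
gripper_width: 0.747
```

Run:
```python
from h import *
go(.4454,.2937,95.45,-.004)
p,d=snap('wrist','w2')
cv2.imwrite('pics/w2c.png',cv2.resize(p[190:440,140:500,::-1],None,fx=2.2,fy=2.2))
```

```text
t 5.95 p [4.48e-01 2.95e-01 3.00e-04] yaw 95.43 F [-0.3 -1.2 -0.9] w 0.747
holder [-285.7 -220.4] yawerr 17.61 tilt [-0.0251  0.0168]
shift cm [-0.11 -0.26  0.43] twist -0.02
```

View pics/w2c.png

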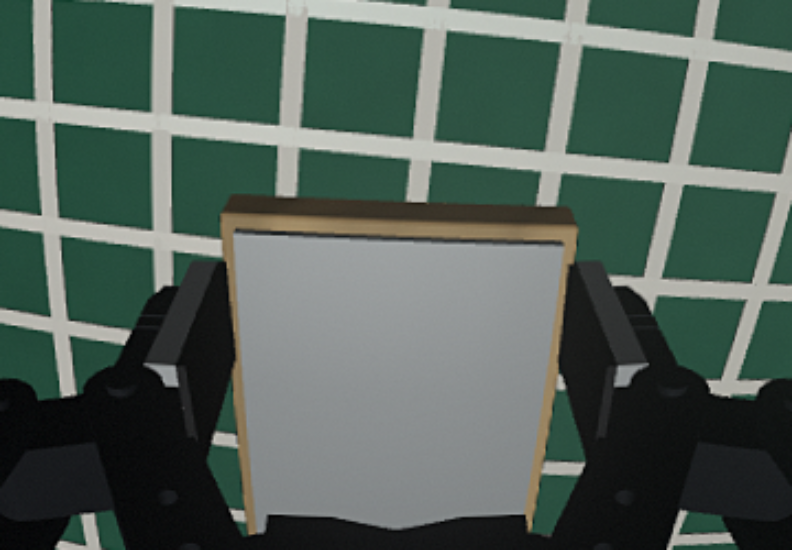

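Crop: jaws flank the panel's tail end, pads just at its edges. I'll lower a few mm for more pad overlap, then grip.

Request:
{"name": "send_rows", "arguments": {
  "steps": "0 0 0 0;0 0 0 0;0 -0.1 0.4 0;0 -0.1 0.3 0;0 0 0.1 0;0 0 0 0",
  "hand": 0.9
}}

```text
clock: 6.6
ee_pos: [0.4455, 0.2948, -0.0086]
tcp_rot: [-0.015, 0.673, 0.74, -0.002]
contact_force: [-0.0, -0.2, -0.1]
gripper_width: 0.955
```

Request:
{"name": "send_rows", "arguments": {
  "steps": "0 0 0 0;0 0 0 0;0 0 0 0;0 0 0 0;0 0 0 0",
  "hand": -1
}}

```text
clock: 7.1
ee_pos: [0.4503, 0.2959, -0.0049]
tcp_rot: [-0.013, 0.673, 0.74, 0.002]
contact_force: [1.1, -0.6, -1.5]
gripper_width: 0.75
```

Request:
{"name": "send_rows", "arguments": {
  "steps": "0 0 -0.5 0;0 0 -0.5 0;0 0 -0.5 0;0 0 0 0"
}}

```text
clock: 7.5
ee_pos: [0.4492, 0.2952, 0.0102]
tcp_rot: [-0.013, 0.673, 0.74, 0.0]
contact_force: [-0.4, 0.4, -1.3]
gripper_width: 0.752
```

Run:
```python
from h import *
x=RH@[-.15,0]+TM
go(x[0],x[1],77.82,.03)
p,d=snap('wrist','w3')
cv2.imwrite('pics/w3c.png',cv2.resize(p[190:440,140:500,::-1],None,fx=2.2,fy=2.2))
```

```text
t 7.5 p [0.4492 0.2952 0.0102] yaw 95.43 F [-0.4  0.4 -1.3] w 0.752
holder [-286.1 -219.3] yawerr 17.61 tilt [-0.019  0.018]
shift cm [-19.57  16.74  -2.65] twist 17.61
```

View pics/w3c.png

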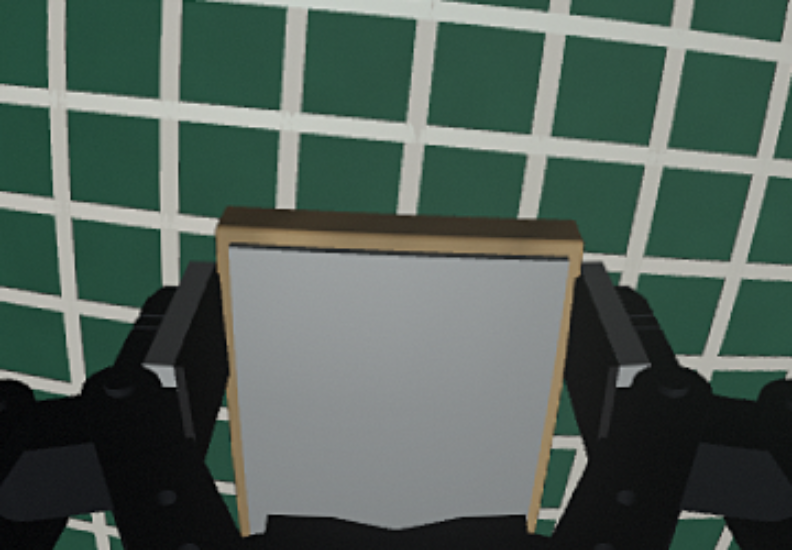

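Request:
{"name": "send_rows", "arguments": {
  "steps": "0 0 -1.5 0;0 0 -1.5 0;0 0 -1.5 0;-1.9 1 0 0;-1.9 1 0 0;-1.9 1.4 0 0;-1.9 1.6 0 0;-1.9 1.8 0 0;-1.9 1.8 0 0;-1.9 1.8 0 0;-1.9 1.8 0 0;-1.9 1.8 0 0;-1.9 1.8 0 0;0 1 0 0;0 0 0 6;0 0 0 6;0 0 0 5.6;0 0 0 0;0 0 0 0"
}}

```text
clock: 9.45
ee_pos: [0.6518, 0.1145, 0.0802]
tcp_rot: [-0.008, 0.78, 0.625, 0.008]
contact_force: [-1.0, 0.8, -1.4]
gripper_width: 0.753
```

Run:
```python
from h import *
x=RH@[-.15,0]+TM
go(x[0],x[1],77.82,.03)
p,d=snap('wrist','w4')
```

```text
t 9.45 p [0.6518 0.1145 0.0802] yaw 77.4 F [-1.   0.8 -1.4] w 0.753
holder [-152.2   16.8] yawerr -0.42 tilt [0.0036 0.0224]
shift cm [-0.35 -1.68  5.01] twist -0.42
```

View pics/w4.png

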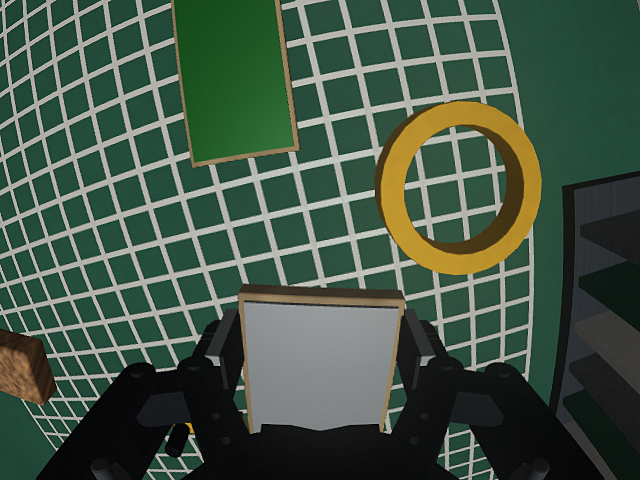

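Panel held; tail corners (grey face) at (246,304), (400,307), sides to (254,430), (382,430). Also see what the top camera shows.

Run:
```python
from h import *
for u,v in [(246,304),(400,307),(254,430),(382,430),(239,296),(404,300)]:
    print((ww(u,v,-.017,p=np.zeros(3),R=np.eye(3))*1000).round(1))
p,d=snap('top','top2')
hsv=cv2.cvtColor(p,cv2.COLOR_RGB2HSV)
cv2.imwrite('pics/t2c.png',cv2.resize(p[130:250,250:420,::-1],None,fx=4.5,fy=4.5,interpolation=cv2.INTER_CUBIC))
```

```text
[ 17.  -27.9 -17. ]
[ 15.7  31.9 -17. ]
[-53.7 -31.2 -17. ]
[-53.5  30.8 -17. ]
[ 20.4 -30.4 -17. ]
[ 18.7  33.2 -17. ]
```

View pics/t2c.png

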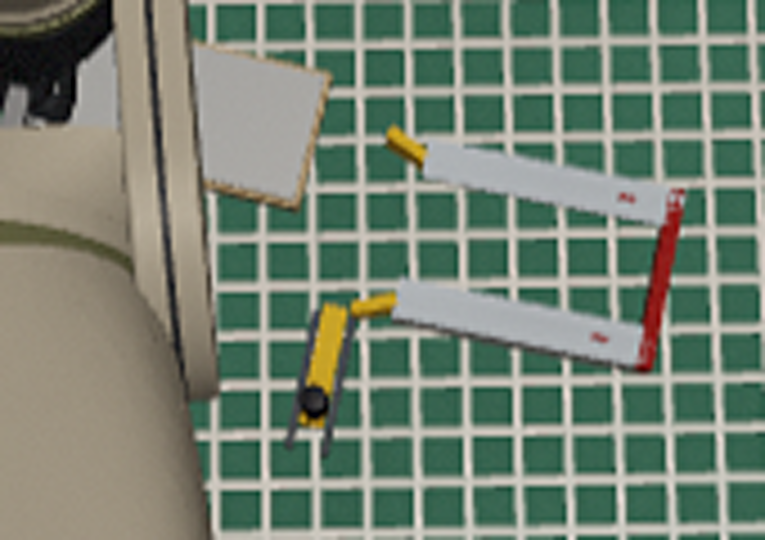

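Crop: panel nose corners at (329,75) and (297,207), panel above and roughly aligned with the mouth, keeper still parked.

Run:
```python
from h import *
f=lambda x,y,z:w('top',None,x/4.5+250-.4,y/4.5+130-.4,z=z)[:2]
A=[f(329,75,.0945),f(297,207,.0945),f(197,45,.0945),f(205,180,.0945)]
for a in A: print((RH.T@(a-TM)*1000).round(1))
e=A[0]-A[1];print(np.linalg.norm(e),np.degrees(np.arctan2(e[1],e[0]))-90+102.18)
m=(A[0]+A[1])/2;print('nose',RH.T@(m-TM)*1000)
```

```text
[-30.1  43.8]
[-32.2 -20.6]
[-92.8  46. ]
[-76.  -16.4]
0.06442645506972097 -1.8617240779059188
nose [-31.12367408  11.57147051]
```

Request:
{"name": "send_rows", "arguments": {
  "steps": "0 -0.4 0 -1.7;0 -0.4 0 0;0 -0.4 0 0;0 -0.3 1 0;0 0 1 0;0 0 1 0;0 0 1 0;0 0 0.9 0;0 0 0 0;0 0 0 0"
}}

```text
clock: 10.55
ee_pos: [0.6346, 0.1189, 0.0247]
tcp_rot: [-0.008, 0.77, 0.638, 0.007]
contact_force: [-0.7, -0.1, -1.1]
gripper_width: 0.752
```

Run:
```python
from h import *
x=RH@[-.15,0]+TM
go(x[0],x[1],77.82,.03)
p,d=snap('top','top3')
cv2.imwrite('pics/t3c.png',cv2.resize(p[140:225,270:380,::-1],None,fx=7,fy=7,interpolation=cv2.INTER_CUBIC))
```

```text
t 10.55 p [0.6346 0.1189 0.0247] yaw 79.34 F [-0.7 -0.1 -1.1] w 0.752
holder [-152.9   -0.9] yawerr 1.52 tilt [0.0002 0.0221]
shift cm [-0.28  0.08 -0.53] twist 1.52
```

View pics/t3c.png

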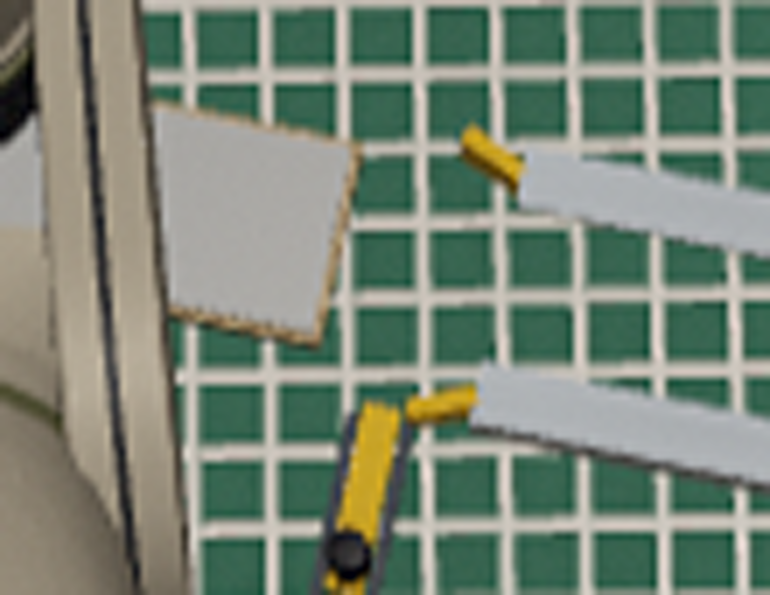

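Crop: nose corners at (361,146) and (319,347), side edges parallel to the lips.

Run:
```python
from h import *
f=lambda x,y,z:w('top',None,x/7+270-.4,y/7+140-.4,z=z)[:2]
A=[f(361,146,.039),f(319,347,.039),f(153,101,.04),f(172,313,.04)]
for a in A: print((RH.T@(a-TM)*1000).round(1))
```

```text
[-30.7  30.1]
[-30.9 -35.6]
[-97.3  31.3]
[-77.6 -34.2]
```

Request:
{"name": "send_rows", "arguments": {
  "steps": "0 0.1 0.5 -0.5;0 0.1 0.5 0;0 0 0.5 0;0 0 0.5 0;0 0 0.4 0;0 0 0 0;0 0 0 0"
}}

```text
clock: 11.3
ee_pos: [0.6379, 0.119, -0.0001]
tcp_rot: [-0.008, 0.767, 0.642, 0.008]
contact_force: [-1.2, -0.3, -1.6]
gripper_width: 0.757
```

Run:
```python
from h import *
x=RH@[-.10,0.003]+TM
go(x[0],x[1],79.5,.0)
```

```text
t 11.3 p [ 6.379e-01  1.190e-01 -1.000e-04] yaw 79.88 F [-1.2 -0.3 -1.6] w 0.757
holder [-153.7    2.3] yawerr 2.06 tilt [0.0024 0.0222]
shift cm [-5.37 -0.12 -0.13] twist 0.38
```

Request:
{"name": "send_rows", "arguments": {
  "steps": "-0.8 -0.05 0 0;-0.8 -0.05 -0.05 0;-0.8 -0.05 0 0;-0.8 -0.05 -0.05 0;-0.6 -0.03 0 0;0 0 0 0;0 0 0 0"
}}

```text
clock: 12.0
ee_pos: [0.6286, 0.0775, 0.0012]
tcp_rot: [-0.007, 0.767, 0.641, 0.009]
contact_force: [-0.2, 0.7, -1.2]
gripper_width: 0.751
```

Run:
```python
from h import *
x=RH@[-.05,0.002]+TM
go(x[0],x[1],79.8,.0)
p,d=snap('top','top4')
cv2.imwrite('pics/t4c.png',cv2.resize(p[140:225,270:380,::-1],None,fx=7,fy=7,interpolation=cv2.INTER_CUBIC))
```

```text
t 12.0 p [0.6286 0.0775 0.0012] yaw 79.81 F [-0.2  0.7 -1.2] w 0.751
holder [-111.2    2. ] yawerr 1.99 tilt [0.0038 0.022 ]
shift cm [-6.11 -0.21 -0.01] twist 0.01
```

View pics/t4c.png

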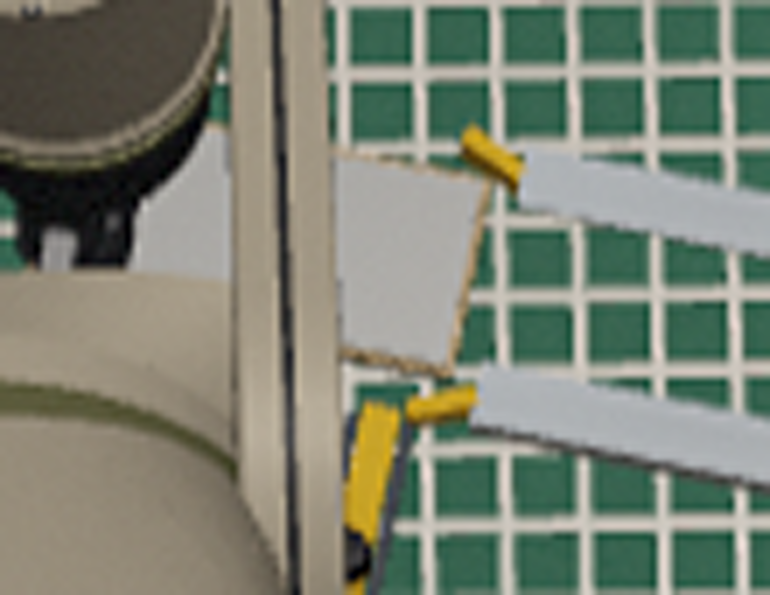

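Crop: nose is inside the lead-in; corners at (494,182), (450,376).

Run:
```python
from h import *
f=lambda x,y,z:w('top',None,x/7+270-.4,y/7+140-.4,z=z)[:2]
A=[f(494,182,.015),f(450,376,.015),f(335,150,.015),f(342,350,.015)]
for a in A: print((RH.T@(a-TM)*1000).round(1))
# wall refs (lip corner inner at x=20 and outer)
for u,v in [(517,205),(483,367),(525,150),(472,427)]: print('lip',(RH.T@(f(u,v,.019)-TM)*1000).round(1))
```

```text
[11.7 34. ]
[ 10.2 -31. ]
[-40.1  34.4]
[-25.  -29.4]
lip [20.4 26.8]
lip [ 19.9 -27. ]
lip [19.5 45.1]
lip [ 20.2 -46.7]
```

Request:
{"name": "send_rows", "arguments": {
  "steps": "0 -0.15 0 -0.8;0 -0.18 0 0;0 0 0 0;-0.4 -0.02 0 0;-0.4 -0.02 0 0;-0.4 -0.02 0 0;-0.4 -0.02 0 0;-0.4 -0.02 0 0;0 0 0 0"
}}

```text
clock: 12.95
ee_pos: [0.6211, 0.0616, 0.0008]
tcp_rot: [-0.009, 0.761, 0.648, 0.011]
contact_force: [-0.0, 0.5, -2.4]
gripper_width: 0.75
```

Run:
```python
from h import *
x=RH@[-.05,0.0]+TM
go(x[0],x[1],79.8,.0)
```

```text
t 12.95 p [0.6211 0.0616 0.0008] yaw 80.86 F [-0.   0.5 -2.4] w 0.75
holder [-94.  -2.] yawerr 3.04 tilt [0.0052 0.0268]
shift cm [-4.41 -0.03 -0.04] twist 1.06
```

Request:
{"name": "send_rows", "arguments": {
  "steps": "-0.4 -0.02 0 0;-0.4 -0.02 0 0;-0.4 -0.02 0 0;-0.4 -0.02 0 0;-0.4 -0.02 0 0;0 0 0 0"
}}

```text
clock: 13.55
ee_pos: [0.6164, 0.0392, 0.0]
tcp_rot: [-0.008, 0.762, 0.648, 0.01]
contact_force: [-0.1, 0.2, -2.1]
gripper_width: 0.753
```

Run:
```python
from h import *
x=RH@[-.038,0.0]+TM
go(x[0],x[1],80.5,.0)
```

```text
t 13.55 p [0.6164 0.0392 0.    ] yaw 80.79 F [-0.1  0.2 -2.1] w 0.753
holder [-71.1  -1.9] yawerr 2.97 tilt [0.005  0.0262]
shift cm [-3.32  0.01 -0.09] twist 0.29
```

Request:
{"name": "send_rows", "arguments": {
  "steps": "-0.4 -0.02 0 0;-0.4 -0.02 0 0;-0.4 -0.02 -0.02 0;-0.4 -0.02 0 0;-0.4 -0.02 -0.02 0;-0.4 -0.02 0 0;-0.4 -0.02 0 0;0 0 0 0"
}}

```text
clock: 14.35
ee_pos: [0.6105, 0.0098, -0.0003]
tcp_rot: [-0.008, 0.761, 0.648, 0.011]
contact_force: [0.4, 0.6, -3.2]
gripper_width: 0.756
```

Run:
```python
from h import *
x=RH@[-.038,0.0]+TM
go(x[0],x[1],80.5,.0)
```

```text
t 14.35 p [ 6.105e-01  9.800e-03 -3.000e-04] yaw 80.81 F [ 0.4  0.6 -3.2] w 0.756
holder [-41.2  -1.5] yawerr 2.99 tilt [0.006  0.0269]
shift cm [-0.32  0.13 -0.04] twist 0.31
```

Request:
{"name": "send_rows", "arguments": {
  "steps": "0 0 0.2 0;0 0 0.2 0;0 0 0 0"
}}

```text
clock: 14.65
ee_pos: [0.6105, 0.0093, -0.0043]
tcp_rot: [-0.008, 0.762, 0.648, 0.011]
contact_force: [-0.7, 1.1, -1.0]
gripper_width: 0.751
```

Request:
{"name": "send_rows", "arguments": {
  "steps": "0 0 0 0;0 0 0 0;0 0 0 0;0 0 0 0;0 0 -1 0;0 0 -1.5 0;0 0 -1.5 0;1.5 0 0 0;1.5 0 0 0;1.3 0 0 -1;0.8 0 0 0;0 0 0 0",
  "hand": 0.95
}}

```text
clock: 15.85
ee_pos: [0.6205, 0.0639, 0.0439]
tcp_rot: [-0.007, 0.755, 0.656, 0.012]
contact_force: [-0.2, -0.3, 0.2]
gripper_width: 0.975
```

Request:
{"name": "send_rows", "arguments": {
  "steps": "0 0 0 1;0 0 0 1;0 0 0 1;0 0 0 1;0 0 0 0;0 0 0 0;0 0 0 0;0 0 0 0",
  "hand": -1
}}

```text
clock: 16.65
ee_pos: [0.6191, 0.0626, 0.0419]
tcp_rot: [-0.008, 0.78, 0.626, 0.011]
contact_force: [0.4, -0.6, -0.8]
gripper_width: 0.003
```

Run:
```python
from h import *
x=RH@[-.088,-0.0003]+TM
go(x[0],x[1],77.8,.005)
p,d=snap('wrist','w5')
```

```text
t 16.65 p [0.6191 0.0626 0.0419] yaw 77.52 F [ 0.4 -0.6 -0.8] w 0.003
holder [-94.6  -4.2] yawerr -0.3 tilt [0.0065 0.0255]
shift cm [-0.75  0.39  3.68] twist -0.28
```

View pics/w5.png

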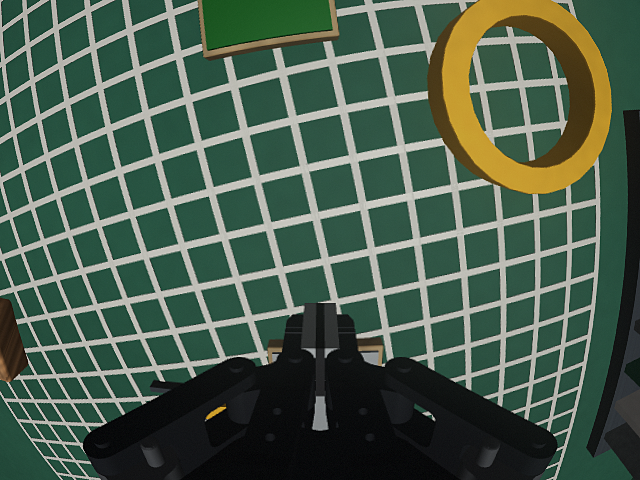

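Closed fingers stand just behind the panel; tail corners near (269,341) and (382,346).

Run:
```python
from h import *
for u,v in [(269,341),(382,346)]:
  for z in (0,.012): print(z,(RH.T@(ww(u,v,z)[:2]-TM)*1000).round(1))
```

```text
0 [-57.4 -33.7]
0.012 [-64.9 -31.7]
0 [-53.3  33.5]
0.012 [-61.1  31.1]
```

Request:
{"name": "send_rows", "arguments": {
  "steps": "0 0.1 0.8 0;0 0.1 0.8 0;0 0.1 0.8 0;0 0.1 0.8 0;0 0 0.4 0;0 0 0 0"
}}

```text
clock: 17.3
ee_pos: [0.6228, 0.0627, 0.0014]
tcp_rot: [-0.008, 0.78, 0.626, 0.01]
contact_force: [0.8, -0.6, -0.2]
gripper_width: 0.001
```

Run:
```python
from h import *
x=RH@[-.009,-0.0003]+TM
go(x[0],x[1],77.8,.005)
```

```text
t 17.3 p [0.6228 0.0627 0.0014] yaw 77.53 F [ 0.8 -0.6 -0.2] w 0.001
holder [-95.5  -0.6] yawerr -0.29 tilt [0.0047 0.0255]
shift cm [-8.63  0.07 -0.58] twist -0.27
```

Request:
{"name": "send_rows", "arguments": {
  "steps": "0 0 -0.35 0;-0.6 0 -0.02 0;-0.6 0 -0.02 0;-0.6 0 -0.02 0;-0.6 0 -0.02 0;-0.6 0 -0.02 0;-0.6 0 -0.02 0;-0.6 0 -0.02 0;0 0 0 0"
}}

```text
clock: 18.2
ee_pos: [0.6138, 0.0173, 0.0071]
tcp_rot: [-0.008, 0.78, 0.626, 0.011]
contact_force: [0.4, -0.0, -0.4]
gripper_width: -0.003
```

Run:
```python
from h import *
x=RH@[-.009,-0.0003]+TM
go(x[0],x[1],77.8,.005)
```

```text
t 18.2 p [0.6138 0.0173 0.0071] yaw 77.5 F [ 0.4 -0.  -0.4] w -0.003
holder [-49.2   0.2] yawerr -0.32 tilt [0.007  0.0254]
shift cm [-4.02 -0.03  0.1 ] twist -0.3
```

Request:
{"name": "send_rows", "arguments": {
  "steps": "-0.6 0 0.05 0;-0.6 0 0.03 0;-0.6 0 0 0;-0.6 0 0 0;-0.5 0 0 0;-0.3 0 0 0;-0.3 0 0 0"
}}

```text
clock: 18.9
ee_pos: [0.6071, -0.0185, 0.0066]
tcp_rot: [-0.007, 0.78, 0.626, 0.012]
contact_force: [1.0, 2.9, 2.5]
gripper_width: 0.007
```

Run:
```python
from h import *
x=RH@[-.009,-0.0003]+TM
go(x[0],x[1],77.8,.005)
```

```text
t 18.9 p [ 0.6071 -0.0185  0.0066] yaw 77.53 F [1.  2.9 2.5] w 0.007
holder [-12.8   1.2] yawerr -0.29 tilt [0.01   0.0268]
shift cm [-0.38 -0.15  0.15] twist -0.27
```

Pushing force is small (3 N friction). Continue in small steps until the stop is felt.

Request:
{"name": "send_rows", "arguments": {
  "steps": "-0.2 -0.05 0.03 0;-0.2 0 0 0;-0.2 0 0 0;-0.2 0 0 0"
}}

```text
clock: 19.3
ee_pos: [0.6064, -0.0203, 0.0065]
tcp_rot: [-0.01, 0.779, 0.626, 0.017]
contact_force: [3.4, 9.7, 2.1]
gripper_width: -0.004
```

Request:
{"name": "send_rows", "arguments": {
  "steps": "-0.5 0 0 0;-0.5 0 0 0;-0.5 0 0 0"
}}

```text
clock: 19.6
ee_pos: [0.6064, -0.0205, 0.0068]
tcp_rot: [-0.016, 0.778, 0.627, 0.026]
contact_force: [6.9, 23.4, 0.9]
gripper_width: 0.002
```

Run:
```python
from h import *
x=RH@[-.009,-0.0003]+TM
go(x[0],x[1],77.8,.005)
p,d=snap('top','top5')
cv2.imwrite('pics/t5c.png',cv2.resize(p[140:225,305:415,::-1],None,fx=7,fy=7,interpolation=cv2.INTER_CUBIC))
```

```text
t 19.6 p [ 0.6064 -0.0205  0.0068] yaw 77.7 F [ 6.9 23.4  0.9] w 0.002
holder [-10.6   0.9] yawerr -0.12 tilt [0.0204 0.0569]
shift cm [-0.18 -0.12  0.17] twist -0.1
```

Request:
{"name": "send_rows", "arguments": {
  "steps": "0.5 0 0 0;1 0 0 0;1 0 -0.5 0;0 0 -1.5 0;0 0 -2 0;0 0 -2 0;0 0 -2 0;0 0 0 0"
}}

```text
clock: 20.45
ee_pos: [0.609, 0.0001, 0.0937]
tcp_rot: [-0.016, 0.778, 0.628, 0.024]
contact_force: [0.3, -0.3, -0.2]
gripper_width: 0.001
```

Run:
```python
from h import *
x=RH@[-.008,-0.130]+TM
go(x[0],x[1],77.8,.07)
p,d=snap('top','top6')
m=imaging.camera_model('top');E=m['extrinsics']
for hy in(-.02,-.01,0,.01,.02):
  o=[]
  for hx in list(range(-6,8,2))+list(range(132,150,2)):
    q=np.r_[RH@[hx/1000,hy]+TM,.012]; c=E[:3,:3]@q+E[:3,3]; u=m['cx']+m['fx']*c[0]/c[2];v=m['cy']+m['fy']*c[1]/c[2]
    o.append(f"{hx}:"+",".join(map(str,cv2.getRectSubPix(p,(1,1),(u,v))[0,0])))
  print(hy,' '.join(o))
```

```text
t 20.45 p [6.09e-01 1.00e-04 9.37e-02] yaw 77.8 F [ 0.3 -0.3 -0.2] w 0.001
holder [-31.4  -0.9] yawerr -0.02 tilt [0.0173 0.0545]
shift cm [ -2.47 -12.92   2.16] twist -0.0
-0.02 -6:51,97,76 -4:72,109,91 -2:143,155,142 0:193,182,168 2:166,148,122 4:173,156,132 6:172,170,167 132:177,175,171 134:178,175,171 136:178,176,172 138:179,173,158 140:158,134,106 142:101,35,26 144:139,26,24 146:140,27,25 148:137,20,15
-0.01 -6:133,147,133 -4:159,166,154 -2:190,186,177 0:147,154,139 2:143,132,101 4:165,153,131 6:171,168,163 132:175,174,170 134:176,175,171 136:176,174,169 138:173,166,153 140:166,151,122 142:123,51,41 144:137,30,27 146:139,24,22 148:147,43,40
0 -6:167,171,158 -4:182,181,171 -2:112,135,119 0:52,96,76 2:133,124,91 4:165,155,139 6:170,168,163 132:175,173,170 134:176,174,170 136:176,175,171 138:175,167,151 140:144,124,94 142:127,54,41 144:135,29,25 146:142,27,24 148:143,40,37
0.01 -6:180,180,169 -4:98,125,108 -2:54,100,80 0:47,96,76 2:134,127,95 4:166,154,134 6:170,166,160 132:175,173,169 134:175,173,169 136:177,176,174 138:171,162,143 140:144,120,92 142:132,60,44 144:140,29,26 146:141,29,26 148:139,33,29
0.02 -6:153,159,147 -4:155,161,149 -2:169,172,160 0:171,172,162 2:168,156,131 4:167,155,134 6:169,164,158 132:175,172,168 134:174,172,169 136:175,174,171 138:174,167,152 140:143,117,94 142:104,40,29 144:137,25,22 146:140,27,24 148:142,25,22
```

Panel is home (tail edge at x≈2 mm, nose in contact with the red face). Now the keeper knob.

Request:
{"name": "send_rows", "arguments": {
  "steps": "-0.6 -1.6 0 0;-0.6 -1.6 0 0;-0.5 -1.6 0 0;-0.5 -1.6 0 0;-0.2 -1.6 0 0;0 -1.4 0 0;0 0 0 0;0 0 0 0",
  "hand": 0
}}

```text
clock: 21.3
ee_pos: [0.5036, -0.005, 0.085]
tcp_rot: [-0.018, 0.779, 0.627, 0.02]
contact_force: [0.2, 0.2, 0.0]
gripper_width: 0.501
```

Run:
```python
from h import *
x=RH@[-.008,-0.098]+TM
go(x[0],x[1],77.8,.022)
```

```text
t 21.3 p [ 0.5036 -0.005   0.085 ] yaw 77.68 F [0.2 0.2 0. ] w 0.501
holder [  -4.1 -102.8] yawerr -0.14 tilt [0.0076 0.0532]
shift cm [0.05 0.5  6.31] twist -0.12
```

Request:
{"name": "send_rows", "arguments": {
  "steps": "0 0.25 0 0;0 0.2 1 0;0 0.05 1 0;0 0 1 0;0 0 1 0;0 0 1 0;0 0 0.8 0;0 0 0.3 0;0 0 0 0"
}}

```text
clock: 22.2
ee_pos: [0.5096, -0.0029, 0.0162]
tcp_rot: [-0.019, 0.779, 0.627, 0.018]
contact_force: [0.3, 0.2, 0.1]
gripper_width: 0.504
```

Run:
```python
from h import *
x=RH@[-.008,-0.098]+TM
go(x[0],x[1],77.8,.022)
p,d=snap('wrist','w6')
cv2.imwrite('pics/w6.png',p[:,:,::-1])
```

```text
t 22.2 p [ 0.5096 -0.0029  0.0162] yaw 77.66 F [0.3 0.2 0.1] w 0.504
holder [ -7.5 -97.4] yawerr -0.16 tilt [0.0044 0.0534]
shift cm [ 0.08 -0.06 -0.58] twist -0.14
```

Request:
{"name": "send_rows", "arguments": {
  "steps": "0 0 -0.5 0;0 0 0 0"
}}

```text
clock: 22.45
ee_pos: [0.5103, -0.0033, 0.0227]
tcp_rot: [-0.019, 0.779, 0.627, 0.019]
contact_force: [0.1, -0.9, -0.6]
gripper_width: 0.498
```

Request:
{"name": "send_rows", "arguments": {
  "steps": "0 0 0 0;0 0 0 0;0 0 0 0;0 0 0 0;0 0 0 0;0 0 0 0",
  "hand": -1
}}

```text
clock: 23.05
ee_pos: [0.5114, -0.0035, 0.0242]
tcp_rot: [-0.018, 0.779, 0.627, 0.02]
contact_force: [-0.4, 0.2, 0.2]
gripper_width: 0.136
```

Run:
```python
from h import *
x=RH@[-.008,-0.040]+TM
go(x[0],x[1],77.8,.022)
```

```text
t 23.05 p [ 0.5114 -0.0035  0.0242] yaw 77.67 F [-0.4  0.2  0.2] w 0.136
holder [ -7.3 -95.5] yawerr -0.15 tilt [0.0086 0.0528]
shift cm [0.08 5.55 0.21] twist -0.13
```

Request:
{"name": "send_rows", "arguments": {
  "steps": "0 0.5 0 0;0 0.6 0 0;0 0.6 0 0;0 0.6 0 0;0 0.6 0 0;0 0.6 0 0;0 0.6 0 0;0 0.5 0 0;0 0.4 0 0;0 0 0 0"
}}

```text
clock: 24.05
ee_pos: [0.5653, -0.0156, 0.0242]
tcp_rot: [-0.018, 0.779, 0.627, 0.02]
contact_force: [-0.5, -1.3, 1.5]
gripper_width: 0.14
```

Run:
```python
from h import *
x=RH@[-.008,-0.040]+TM
go(x[0],x[1],77.8,.022)
```

```text
t 24.05 p [ 0.5653 -0.0156  0.0242] yaw 77.67 F [-0.5 -1.3  1.5] w 0.14
holder [ -6.8 -40.3] yawerr -0.15 tilt [0.0086 0.0524]
shift cm [0.11 0.03 0.23] twist -0.13
```

Nearly there; press on to feel the end.

Request:
{"name": "send_rows", "arguments": {
  "steps": "0 0.2 0 0;0 0.2 0 0;0 0.3 0 0;0 0.4 0 0;0 0.4 0 0"
}}

```text
clock: 24.55
ee_pos: [0.5665, -0.0158, 0.0242]
tcp_rot: [-0.029, 0.778, 0.628, 0.009]
contact_force: [-24.7, 1.9, 24.2]
gripper_width: 0.137
```

Run:
```python
from h import *
x=RH@[-.008,-0.040]+TM
go(x[0],x[1],77.8,.022)
```

```text
t 24.55 p [ 0.5665 -0.0158  0.0242] yaw 77.76 F [-24.7   1.9  24.2] w 0.137
holder [ -6.9 -39. ] yawerr -0.06 tilt [-0.0221  0.0576]
shift cm [ 0.1  -0.09  0.23] twist -0.04
```

Request:
{"name": "send_rows", "arguments": {
  "steps": "0 0 0 0;0 0 0 0;0 0 0 0;0 0 -0.5 0;0 0 -1.5 0;0 0 -2 0;0 0 -2 0;0 0 -2 0;2 0 -1 0;2 -1 0 0;2 -2 0 0;2 -3 0 0;2 -3 0 0;2 -3 0 0;0 0 0 0",
  "hand": 0.1
}}

```text
clock: 26.05
ee_pos: [0.4793, 0.1247, 0.1425]
tcp_rot: [-0.025, 0.779, 0.626, 0.016]
contact_force: [0.4, 0.1, 0.0]
gripper_width: 0.554
```

Run:
```python
from h import *
p,d=snap('top','top7')
a=p[130:240,290:415,::-1]
cv2.imwrite('pics/t7c.png',cv2.resize(a,None,fx=5,fy=5,interpolation=cv2.INTER_CUBIC))
f=np.load('pics/top1.npz')['p']
for n,(x0,y0,x1,y1) in dict(green=(165,145,245,195),can=(455,135,525,200),cup=(445,250,510,300)).items():
    print(n,np.abs(p[y0:y1,x0:x1].astype(int)-f[y0:y1,x0:x1]).mean().round(2))
hsv=cv2.cvtColor(p,cv2.COLOR_RGB2HSV)
go(.5,.1,77.8,.1)
```

```text
green 64.21
can 3.68
cup 3.5
t 26.1 p [0.4809 0.1236 0.143 ] yaw 77.58 F [ 1.4  0.  -0.3] w 0.548
holder [-125.1 -152.2] yawerr -0.24 tilt [-0.0039  0.0579]
shift cm [-2.13  2.45  4.15] twist -0.22
```

View pics/t7c.png

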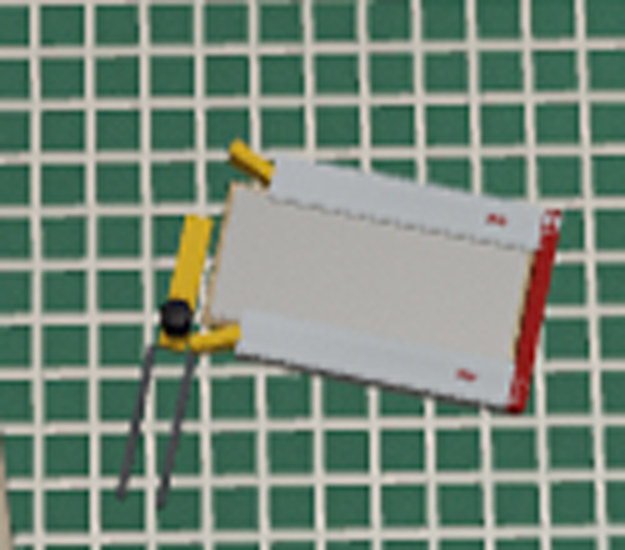

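Final crop: panel under both lips against the red stop, keeper bar across the mouth with the knob at (177,315). A numeric check of the knob, and of the green panel from the scene camera, since the arm occludes it in the top view:

Run:
```python
from h import *
k=w('top',None,177/5+290-.4,315/5+130-.4,z=.045)[:2];print('knob holder',RH.T@(k-TM))
p,_=snap('scene','scene2'); f=np.load('pics/scene1.npz')['p']
for n,(x0,y0,x1,y1) in dict(green=(380,270,460,302),can=(125,230,178,297),cup=(165,195,205,242)).items():
    print(n,np.abs(p[y0:y1,x0:x1].astype(int)-f[y0:y1,x0:x1]).mean().round(2))
p=np.load('pics/top7.npz')['p'];m=imaging.camera_model('top');E=m['extrinsics']
for hy in(-.02,0,.02):
  o=[]
  for hx in [0,2,4]+list(range(136,146,2)):
    q=np.r_[RH@[hx/1000,hy]+TM,.012]; c=E[:3,:3]@q+E[:3,3]
    o.append(f"{hx}:"+",".join(map(str,cv2.getRectSubPix(p,(1,1),(m['cx']+m['fx']*c[0]/c[2],m['cy']+m['fy']*c[1]/c[2]))[0,0])))
  print(hy,' '.join(o))
```

```text
knob holder [-0.00823788 -0.04031106]
green 0.93
can 0.58
cup 0.72
-0.02 0:190,182,172 2:168,150,125 4:175,159,134 136:180,178,175 138:181,175,159 140:160,136,108 142:104,39,29 144:141,27,25
0 0:53,98,79 2:134,126,92 4:166,157,141 136:179,178,174 138:177,169,153 140:146,127,96 142:129,56,41 144:136,29,26
0.02 0:174,176,165 2:171,159,134 4:170,157,136 136:177,177,174 138:176,169,154 140:146,120,95 142:107,42,31 144:140,25,23
```

All checks agree, so I'm handing in.

```bash
python3 -c "
from bench import ticket; print(ticket.close_job())"
```

```text
the job is handed in; nothing more can be done
None
```

The grey panel is in the holder, fully home against the red stop, and the yellow keeper is slid fully across the open end. I gripped the panel near its tail, fed it under the lips, then let go and pushed it home with the closed fingers until it met firm resistance at about 24 N. I then gripped the keeper knob and slid it until it stopped hard. The job was handed in at about 26 s.

**Final checks:**
- **Panel:** the tail edge is about 2 mm inside the mouth, and the nose touches the red face. This did not change after the keeper was closed.
- **Keeper:** the knob is at holder y = -40.3 mm; fully closed is -40 mm.
- **Other objects:** the scene camera shows the green panel, paint can and mixing cup unchanged. In the last top view the green-panel area differed from the start, which I put down to the arm blocking it; I relied on the scene camera there.
- **Gripper:** it was open and clear of everything, with about 1 N read on the tool (noise level).

**Side effect:** the tool picked up about 3° of tilt, from fast moves early on and later from pressing against the stops; the job still went through.

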